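Put the mixed-up jars back with their own kind

ROBOT

A 6-joint arm with a two-finger parallel gripper is mounted at the origin on the work surface. World frame = base frame: x ahead of the robot, y to its left, z up, the work surface at z = 0. Lengths are in mm, angles in rad, forces in N, time in s.
With the tool pointing down it reaches from about 350 to 975 mm from the base axis. Payload 7.1 kg.
Tool frame: the origin (TCP) lies midway between the tips of the shut fingers; the grasp point (between the pads) lies 19 mm behind it (ctrl.grip_depth is the distance from the TCP to the grasp point, in mm); z points along the fingers, y is the line along which they close (so a half turn about z gives the same grasp; the last joint's range is limited). The gripper opens to 88 mm and grips with 3 to 60 N. Pads are 20 mm wide; open, the fingers measure 115 mm over their backs; the gripper's body (75 mm by 178 mm) begins 61 mm behind the grasp point.
Start: joints at [1.273, 0.423, 1.63, -0, 1.089, -0.019], TCP at [171.97, 600.859, 222.675] pointing down, gripper open.
Joint ranges: [-3, 3], [-0.9, 2.11], [0.09, 2.58], [-1.31, 4.45], [0.11, 2.69], [-2.54, 2.54]. Speed limits (rad/s): [2.39, 2.39, 3.01, 3.14, 3.14, 3.14].

INTERFACE

Orientations are given as a rotation vector (axis times angle).
In Python, from workcell import ctrl, cams gives the robot as it stands.
- The arm moves only by the tool move_arm, never from a script. Its argument "steps" is a list of rows, each a list of 3 entries, a list of its own where there are three numbers: the shift along the tool's x, y, z in units of 25 mm (1.0 is 25 mm), then the turn about the tool's z in units of 5 degrees (1.0 is 5 degrees), then the closure, from 0 (fully open) to 1 (shut). A call has 1 to 20 rows; each row shifts and turns the commanded pose from where the row before left it, along the tool's axes as they then stand; what a row does not reach is not made up. A row lasts 1/12 s, in which the tool goes at most 41.7 mm and 7.16 degrees, less where a joint would pass 70% of its speed; a pose out of reach is approached as far as the arm can. A call is refused whole if a number of a shift passes 1 or a number of a turn 1, either way. A call with a gripper value outside its range is refused whole. The fingers move at their own pace and stop on an object; the grip force is fixed at half the most. Time passes only in rows, so rows that do not move let the fingers close. It gives the time, the measured TCP pose, the force, the opening and the grip force at its end, in the units of the state.
- ctrl.get_obs(): the state, without advancing time (a new reading comes with each control period).
- cams.get_image(name): name is "scene" or "top" or "wrist"; returns a dict with "image" (400x640x3 uint8, red, green, blue), "camera_matrix" (3x3 intrinsics, pixels), "xyz" and "rotation" of the camera in the world; the wrist camera has in their place "mount" (4x4, takes a point from camera to tool coordinates, whose origin is the TCP and whose axes are the flange's). Camera axes: x right, y down, z forward; pixel columns grow to the right and rows downward; lengths in mm; the calibration is good to about 2 mm. A picture is of the moment at which its call begins: read the wrist's pose just before it. There is no depth.
- ctrl.close_job(): hands the job in; it is judged then, once.
Trained networks look in the newest picture that a camera, given by its name, has taken for a name from the list of things; names that differ only in an ending like _2 or _b are one class to them, and where a whole thing is asked for, a point or a joint stands for the part that bears it (a point fixed in the world has none). Each returns a list of dicts, best first, with "p" (0 to 1); they miss things now and then, are a little off and sometimes report something else, mostly with a low value. They report only what shows in the picture. A call takes as long as a camera call. They do not tell look-alikes from the thing itself.
- cams.boxes_of(camera, thing): "rect" ([centre column, centre row, width, height] in pixels, round what is visible of it).
- cams.cut_out(camera, thing): "pixels" (400x640 bool, what is visible of it) and "rect" ([centre column, centre row, width, height] in pixels, round what is visible of it).
The state is a dict: "t": time; "qpos": joint angles; "qvel": joint speeds; "joint_torque": joint torques, N m; "ee_pos": TCP position; "orientation": TCP orientation; "ft_force": force on the tool from outside, world axes, zero at the start; "moment": the same for the moment, N m; "width": finger opening in mm; "grasp_force": force on a finger pad.
Only numpy, scipy, OpenCV 4.12 (cv2) and the standard library are available. Lean on these libraries where they do the work, as an engineer would, in place of code of your own. Each camera call takes 0.05 s, during which the arm holds its last target. There are 200 camera calls.

TASK

The three display trays have been mixed up: in each, the loose jar at the front is of another kind than the strapped pair behind it. Exchange the loose jars so that every one stands in the front place of the tray with the pair of its own kind, nested close in front of that pair; the empty steel plate is free for setting a jar aside on the way. Keep the jars upright and leave the trays where they stand.

Things in the scene. Friction and masses are not known exactly. Their poses are not given: they have to be found in the camera images.
- jar_wide: loose white plastic jar, straight cylinder 66 mm across and 80 mm high with a full-width ribbed screw lid; 0.14 to 0.28 kg; origin at the centre of its foot, z up. Take it by the sides, about 58 mm above its foot.
- jar_slim: loose white plastic jar, straight cylinder 46 mm across and 92 mm high with a plain lid of the same width; 0.10 to 0.20 kg; origin at the centre of its foot, z up. Take it by the sides, about 58 mm above its foot.
- jar_bottle: loose white plastic bottle-jar: body 62 mm across and straight up to 66 mm, then a sloping shoulder and a small cap 38 mm across, 98 mm high in all; 0.14 to 0.28 kg; origin at the centre of its foot, z up. Take it by the body, about 58 mm above its foot.
- tray_wide: brown cardboard tray of 0.75 kg, with two wide jars (66 mm, ribbed lids), 80 mm high, strapped in at its back (part of it). Origin under the centre of the front place for its third jar, at table height; floor 4 mm thick. +x points from there to the pair, away from the robot (within 0.25 rad); pair at x 62, y 36 and -36 mm. Reaches x -49 to 102 mm, 152 mm wide; walls 34 mm high, front one 22 mm.
- tray_slim: brown cardboard tray of 0.75 kg, with two slim jars (46 mm, plain lids), 92 mm high, strapped in at its back (part of it). Origin under the centre of the front place for its third jar, at table height; floor 4 mm thick. +x points from there to the pair, away from the robot (within 0.25 rad); pair at x 45, y 26 and -26 mm. Reaches x -49 to 75 mm, 130 mm wide; walls 34 mm high, front one 22 mm.
- tray_bottle: brown cardboard tray of 0.75 kg, with two bottle-jars (62 mm, small caps), 98 mm high, strapped in at its back (part of it). Origin under the centre of the front place for its third jar, at table height; floor 4 mm thick. +x points from there to the pair, away from the robot (within 0.25 rad); pair at x 59, y 34 and -34 mm. Reaches x -49 to 97 mm, 144 mm wide; walls 34 mm high, front one 22 mm.
- set_aside_plate: empty square steel plate, 134 x 134 mm, on a slightly larger dark green pad (150 mm); fixed, its flat top 10 mm above the table; origin at the centre of its underside (table height), z up. Free for setting one jar aside.
Not all that is in view belongs to the job. What is shaped like the jar_bottle but pink or purple is not meant.

How it is judged (in metres and radians):
At the end, for the whole second after the job is handed in: Each loose jar stands upright (within 0.1 rad) on the floor of its own kind's tray, its centre within 14 mm horizontally of the tray's front place (the tray's origin), released and at rest; every tray is flat and within 25 mm of where it stood at the start (horizontal distance between jar_wide and tray_wide below 0.014 m and z of jar_wide in the frame of tray_wide between 0 and 0.01 m and angle between each of jar_wide, jar_slim, jar_bottle's own z axis and vertical below 0.1 rad and linear speed of each of jar_wide, jar_slim, jar_bottle below 0.02 m/s and distance of each of tray_wide, tray_slim, tray_bottle from where it was at the start of the episode below 0.025 m and angle between each of tray_wide, tray_slim, tray_bottle's own z axis and vertical below 0.06 rad and horizontal distance between jar_slim and tray_slim below 0.014 m and z of jar_slim in the frame of tray_slim between 0 and 0.01 m and horizontal distance between jar_bottle and tray_bottle below 0.014 m and z of jar_bottle in the frame of tray_bottle between 0 and 0.01 m); the robot touches nothing.
It fails at once if a loose jar is tipped over (angle between any of jar_wide, jar_slim, jar_bottle's own z axis and vertical above 0.7 rad).
It fails at once if a tray is shoved more than 40 mm from where it stood (distance of any of tray_wide, tray_slim, tray_bottle from where it was at the start of the episode above 0.04 m).
It also fails if it takes over 128 s, if anything falls off the work surface, if the arm or the gripper's body presses on something with over 40 N, if the wrist force passes 120 N, or if a joint passes its speed limit or range.

## Working session

There is one attempt and no reset: what is moved stays moved. The work goes in short steps, Python scripts to look and compute and a tool call to move; the robot and the scene stay as the last step left them, time stands still between calls to the robot, and variables do not carry over. Pictures are saved under pics/ and viewed, at most 14 in all, crops included, and the job is handed in when it is done.

Besides the shell and the picture viewer there is one more tool, called after "Call:" by a JSON object that holds its "method" and its "body", one argument or row to a line. move_arm: Moves the arm, as the interface text tells. Its arguments: {"type":"object","properties":{"steps":{"type":"array"}},"required":["steps"]}

```bash
mkdir -p pics; ls; python3 - <<'E'
from workcell import ctrl,cams
import cv2,numpy as np
o=ctrl.get_obs();print(o['t'],o['ee_pos'],o['orientation'],o['width'],ctrl.grip_depth)
for c in ['top','scene','wrist']:
    d=cams.get_image(c);cv2.imwrite(f'pics/{c}0.png',d['image'][:,:,::-1])
    print(c,d['camera_matrix'],d.get('xyz'),d.get('rotation'),d.get('mount'))
    for n in ['jar_wide','jar_slim','jar_bottle','tray_wide','tray_slim','tray_bottle','set_aside_plate']:
        print(n,[(round(b['p'],2),np.round(b['rect']).astype(int).tolist()) for b in cams.boxes_of(c,n)][:4])
E
```

```text
pics
0.0 [171.83298579 600.34448215 221.91510711] [-4.36522834e-01 -3.11091113e+00  2.33111828e-03] 87.62932414326058 18.700000000000003
top [[426.77179652   0.         320.68644101]
 [  0.         426.77179652 202.08873337]
 [  0.           0.           1.        ]] [ 385.47755691   17.09049351 1244.17362855] [-2.21762498  2.15111587 -0.1083884 ] None
jar_wide [(0.62, [183, 213, 29, 27]), (0.55, [280, 176, 49, 51])]
jar_slim [(0.65, [368, 195, 19, 16])]
jar_bottle [(0.85, [208, 270, 27, 22]), (0.72, [281, 180, 26, 25]), (0.63, [256, 132, 27, 22])]
tray_wide [(0.86, [366, 189, 60, 62])]
tray_slim [(0.56, [278, 176, 46, 45])]
tray_bottle [(0.59, [184, 205, 64, 65])]
set_aside_plate [(0.65, [445, 208, 57, 56])]
scene [[498.35170848   0.         328.84039074]
 [  0.         498.35170848 195.62266987]
 [  0.           0.           1.        ]] [1243.75452839  555.05298903  694.76532646] [-1.13858254 -2.17176896  1.18401512] None
jar_wide [(0.8, [505, 254, 35, 48])]
jar_slim [(0.83, [282, 191, 19, 45])]
jar_bottle [(0.92, [493, 209, 32, 42]), (0.89, [405, 275, 34, 54]), (0.81, [361, 233, 27, 45]), (0.77, [350, 291, 34, 48])]
tray_wide [(0.86, [275, 210, 89, 64])]
tray_slim [(0.72, [358, 255, 82, 63])]
tray_bottle [(0.55, [496, 280, 90, 73])]
set_aside_plate [(0.55, [223, 176, 80, 42])]
wrist [[286.60869849   0.         322.49873817]
 [  0.         286.60869849 199.08663469]
 [  0.           0.           1.        ]] None None [[-3.80140858e-04 -9.59781647e-01 -2.80747299e-01  7.69893931e+01]
 [ 9.99999762e-01 -2.03258668e-04 -6.59158001e-04  1.09773088e+00]
 [ 5.75583430e-04 -2.80747483e-01  9.59781496e-01 -1.61740382e+02]
 [ 0.00000000e+00  0.00000000e+00  0.00000000e+00  1.00000000e+00]]
jar_wide [(0.68, [238, 362, 37, 23])]
jar_slim [(0.19, [246, 352, 94, 50])]
jar_bottle []
tray_wide []
tray_slim []
tray_bottle [(0.7, [247, 355, 93, 44])]
set_aside_plate []
```

```bash
python3 - <<'E'
import cv2
a=cv2.imread('pics/top0.png')[90:330,130:510];cv2.imwrite('pics/top0c.png',cv2.resize(a,None,fx=2.1,fy=2.1,interpolation=cv2.INTER_CUBIC))
E
```

```text
(no output)
```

View pics/top0c.png

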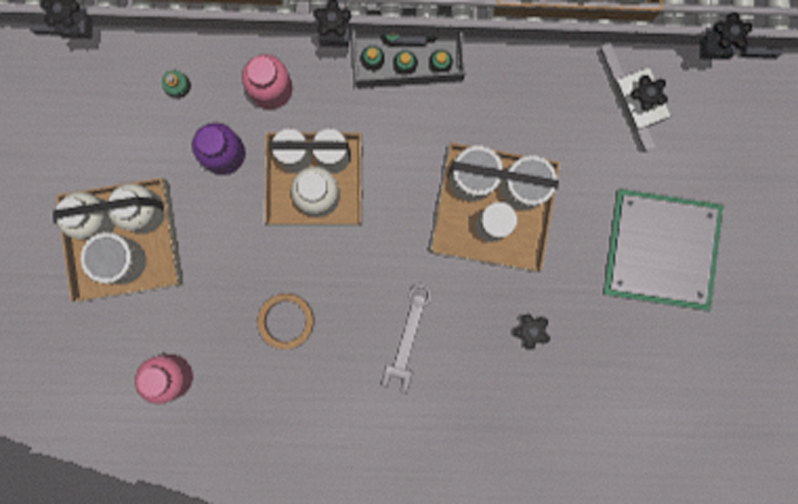

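View pics/scene0.png

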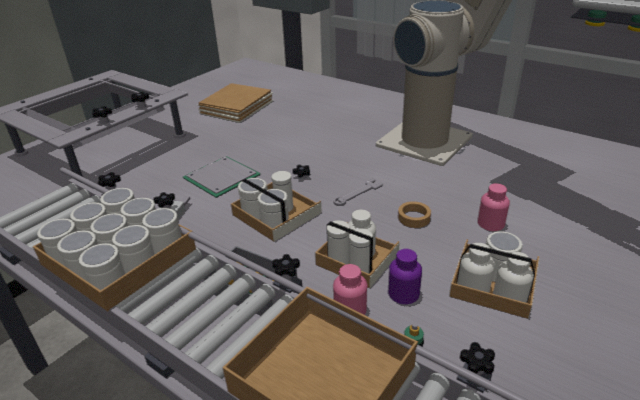

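```bash
cat > h.py <<'E'
import numpy as np,cv2
from scipy.spatial.transform import Rotation as R
from workcell import ctrl,cams
def cam(name):
    "K, camera position, camera->world rotation, image"
    o=ctrl.get_obs();d=cams.get_image(name)
    if name=='wrist':
        T=np.eye(4);T[:3,:3]=R.from_rotvec(o['orientation']).as_matrix();T[:3,3]=o['ee_pos'];T=T@d['mount']
        return d['camera_matrix'],T[:3,3],T[:3,:3],d['image'][:,:,::-1].copy()
    return d['camera_matrix'],np.array(d['xyz']),R.from_rotvec(d['rotation']).as_matrix(),d['image'][:,:,::-1].copy()
def world(c,uv,z):
    v=c[2]@np.linalg.inv(c[0])@[*uv,1];return (c[1]+v*(z-c[1][2])/v[2])[:2]
def pix(c,p):
    q=c[0]@(c[2].T@(np.asarray(p,float)-c[1]));return q[:2]/q[2]
def to(x,y,z,yaw=None,o=None):
    "shift in tool axes (units of 25 mm) and turn (units of 5 deg) to a TCP target; yaw = world direction of tool -x"
    o=o or ctrl.get_obs();M=R.from_rotvec(o['orientation']).as_matrix()
    s=M.T@(np.array([x,y,z])-o['ee_pos'])/25
    cur=np.arctan2(-M[1,0],-M[0,0]);t=0 if yaw is None else -np.degrees(yaw-cur)/5
    print('shift',np.round(s,2),'turn',round(t,2),'yaw now',round(cur,3),'pos',np.round(o['ee_pos'],1))
E
python3 - <<'E'
from h import *
s=2.1
c=cam('top');W=lambda u,v,z:world(c,(130+u/s,90+v/s),z).round(0)
for n,u,v,z in [('wide loose',106,258,84),('bot pair L',80,214,95),('bot pair R',131,206,95),('bottle cap',315,187,102),('slim L',290,146,96),('slim R',330,146,96),('slim loose',499,220,96),('wide L',477,170,84),('wide R',532,180,84),('plate',664,249,10)]: print(n,W(u,v,z))
to(420,380,330,0)
E
```

```text
wide loose [444. 381.]
bot pair L [498. 414.]
bot pair R [511. 349.]
bottle cap [542. 114.]
slim L [595. 149.]
slim R [597.  97.]
slim loose [ 507. -124.]
wide L [574. -95.]
wide R [ 563. -168.]
plate [ 483. -365.]
shift [-11.97  -5.76  -4.29] turn -3.19 yaw now -0.279 pos [171.9 600.9 222.7]
```

Call:
{"method": "move_arm", "body": {
  "steps": [
    [[0, 0, -0.77], -0.8, 0],
    [[0, 0, -0.77], -0.8, 0],
    [[0, 0, -0.77], -0.8, 0],
    [[0, 0, -0.77], -0.8, 0],
    [[-0.94, -0.8, 0], 0, 0],
    [[-0.94, -0.8, 0], 0, 0],
    [[-0.94, -0.8, 0], 0, 0],
    [[-0.94, -0.8, 0], 0, 0],
    [[-0.94, -0.8, 0], 0, 0],
    [[-0.94, -0.8, 0], 0, 0],
    [[-0.94, -0.8, 0], 0, 0],
    [[-0.94, -0.8, 0], 0, 0],
    [[-0.94, -0.8, 0], 0, 0],
    [[-0.94, -0.8, 0], 0, 0],
    [[-0.94, -0.8, 0], 0, 0],
    [[0, 0, 0], 0, 0],
    [[0, 0, 0], 0, 0]
  ]
}}

```text
t: 2.67
ee_pos: [431.4, 380.1, 299.7]
orientation: [-0.004, -3.141, -0.0]
ft_force: [-0.3, 0.1, -0.4]
width: 87.9
grasp_force: 0.0
```

```bash
python3 - <<'E'
from h import *
import pickle
to(430,115,300,0)
c=cam('wrist');pickle.dump(c,open('w_bottle.pkl','wb'));cv2.imwrite('pics/w1.png',c[3])
E
```

```text
shift [  0.03 -10.6   -0.02] turn -0.03 yaw now -0.002 pos [431.4 380.1 299.7]
```

View pics/w1.png

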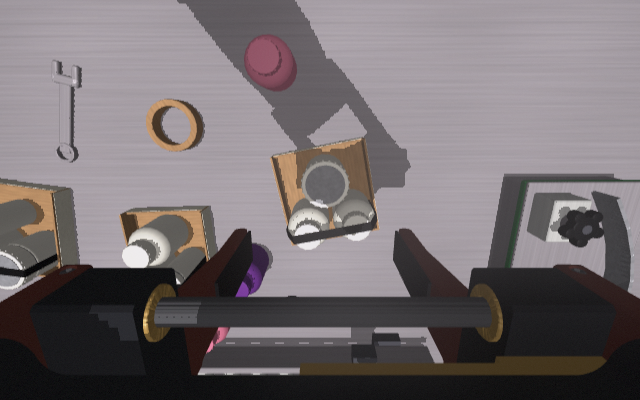

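```bash
cat > f.py <<'E'
from h import *
from scipy.optimize import minimize
import sys,pickle
TR={'wide':(-49,102,76,62,36,33,80),'slim':(-49,75,65,45,26,23,92),'bottle':(-49,97,72,59,34,31,98)}
def cyl(kind):
    a=np.linspace(0,2*np.pi,40);r=TR[kind][5];s=lambda r,z:np.c_[r*np.cos(a),r*np.sin(a),0*a+z]
    return np.r_[s(31,0),s(31,66),s(19,80),s(19,98)] if kind=='bottle' else np.r_[s(r,0),s(r,TR[kind][6])]
def fill(c,P,m):
    q=np.array([pix(c,p) for p in P]).astype(np.float32);cv2.fillConvexPoly(m,(cv2.convexHull(q)*16).astype(np.int32),1,cv2.LINE_8,4)
def rz(P,x,y,t,z=0):
    C,S=np.cos(t),np.sin(t);return np.c_[P[:,0]*C-P[:,1]*S+x,P[:,0]*S+P[:,1]*C+y,P[:,2]+z]
def tray(c,k,p):
    x0,x1,w,px,py,r,h=TR[k];m=np.zeros((400,640),np.uint8)
    fill(c,rz(np.array([[x,y,z] for x in(x0,x1) for y in(w,-w) for z in (0,22 if x<0 else 34)]),*p),m)
    for s in(1,-1): fill(c,rz(cyl(k)+[px,s*py,0],*p,4),m)
    return m
def jar(c,k,p,z=4):
    m=np.zeros((400,640),np.uint8);fill(c,rz(cyl(k),*p[:2],0,z),m);return m
def fit(f,M,p0,ign=None,step=(6,6,.06)):
    ok=np.ones_like(M) if ign is None else ~ign
    def cost(p):
        m=f(p).astype(bool);return 1-(m&M&ok).sum()/max(1,((m|M)&ok).sum())
    p0=np.array(p0,float);n=len(p0);S=np.vstack([p0]+[p0+np.eye(n)[i]*step[i]for i in range(n)])
    r=minimize(cost,p0,method='Nelder-Mead',options=dict(initial_simplex=S,xatol=.05,fatol=1e-4));return r.x,r.fun
def look(tk,jk,tp,jp,name):
    c=cam('wrist')
    A=cams.cut_out('wrist','tray_'+tk);B=cams.cut_out('wrist','jar_'+jk)
    u=pix(c,[*tp[:2],40]);near=lambda L,u:min([d for d in L if d['p']>.15],key=lambda d:np.hypot(*(np.array(d['rect'][:2])-u)),default=None)
    a=near(A,u);b=near(B,pix(c,[*jp,60]));vis=c[3].copy()
    if b is not None:
        J,e=fit(lambda p:jar(c,jk,p),b['pixels'],jp);print('jar',jk,b['p'],J.round(1),'1-IoU',round(e,3));jp=J
    else: print('no jar',[(d['p'],d['rect']) for d in B])
    jm=jar(c,jk,jp).astype(bool)
    if a is not None:
        T,e=fit(lambda p:tray(c,tk,p),a['pixels'],tp,cv2.dilate(jm.astype(np.uint8),np.ones((3,3))).astype(bool));print('tray',tk,a['p'],T.round(3),'1-IoU',round(e,3));tp=T
    else: print('no tray',[(d['p'],d['rect']) for d in A])
    for m,col in((tray(c,tk,tp),(0,0,255)),(jar(c,jk,jp),(255,0,0))):
        cs,_=cv2.findContours(cv2.resize(m,None,fx=4,fy=4,interpolation=0),cv2.RETR_EXTERNAL,cv2.CHAIN_APPROX_NONE)
        big=cv2.resize(vis,None,fx=4,fy=4,interpolation=cv2.INTER_CUBIC) if vis.shape[0]==400 else vis
        cv2.drawContours(big,cs,-1,col,1);vis=big
    for s in (1,-1):   # lid circles of the pair
        k=TR[tk];L=rz(cyl(tk)[-40:]+[k[3],s*k[4],0],*tp,4);cv2.polylines(vis,[np.int32([pix(c,p)*4+2 for p in L])],True,(0,255,0),1)
    cv2.polylines(vis,[np.int32([pix(c,p)*4+2 for p in rz(cyl(jk)[-40:],*jp,0,4)])],True,(255,255,0),1)
    u=(u*4).astype(int);cv2.imwrite(name,vis[max(0,u[1]-280):u[1]+280,max(0,u[0]-320):u[0]+320])
    pickle.dump((c,tp,jp),open(f'v_{tk}.pkl','wb'))
E
python3 - <<'E'
from f import *
look('bottle','wide',(445,368,.19),(444,381),'pics/f_bottle.png')
E
```

```text
jar wide 0.55 [444.8 383. ] 1-IoU 0.104
tray bottle 0.72 [4.49409e+02 3.81575e+02 1.90000e-01] 1-IoU 0.028
```

View pics/f_bottle.png

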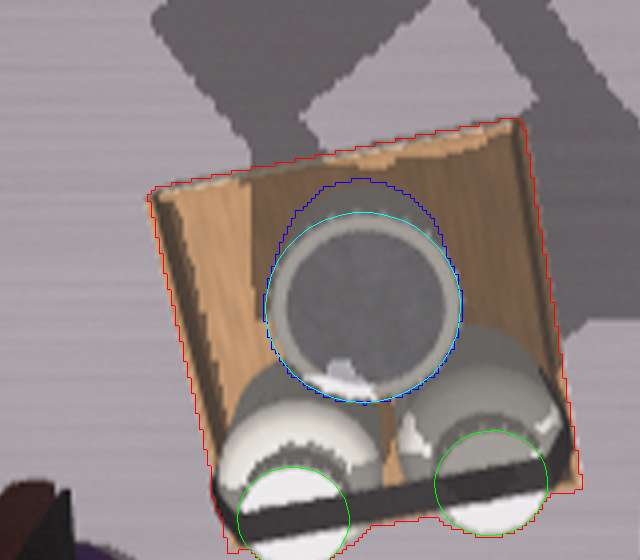

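Call:
{"method": "move_arm", "body": {
  "steps": [
    [[-0.34, -0.95, 0], 0, 0],
    [[-0.34, -0.95, 0], 0, 0],
    [[-0.34, -0.95, 0], 0, 0],
    [[-0.34, -0.95, 0], 0, 0],
    [[-0.34, -0.95, 0], 0, 0],
    [[-0.34, -0.95, 0], 0, 0],
    [[-0.34, -0.95, 0], 0, 0],
    [[-0.34, -0.95, 0], 0, 0],
    [[-0.34, -0.95, 0], 0, 0],
    [[-0.34, -0.95, 0], 0, 0],
    [[-0.34, -0.95, 0], 0, 0],
    [[0, 0, 0], 0, 0],
    [[0, 0, 0], 0, 0]
  ]
}}

```text
t: 3.95
ee_pos: [524.1, 120.0, 299.7]
orientation: [-0.001, -3.142, -0.001]
ft_force: [0.6, -0.3, -0.5]
width: 87.5
grasp_force: 0.0
```

```bash
python3 - <<'E'
from f import *
look('slim','bottle',(551,123,.02),(542,114),'pics/f_slim.png')
E
```

```text
jar bottle 0.66 [543.4 119.7] 1-IoU 0.05
tray slim 0.69 [5.51399e+02 1.24965e+02 2.70000e-02] 1-IoU 0.033
```

View pics/f_slim.png

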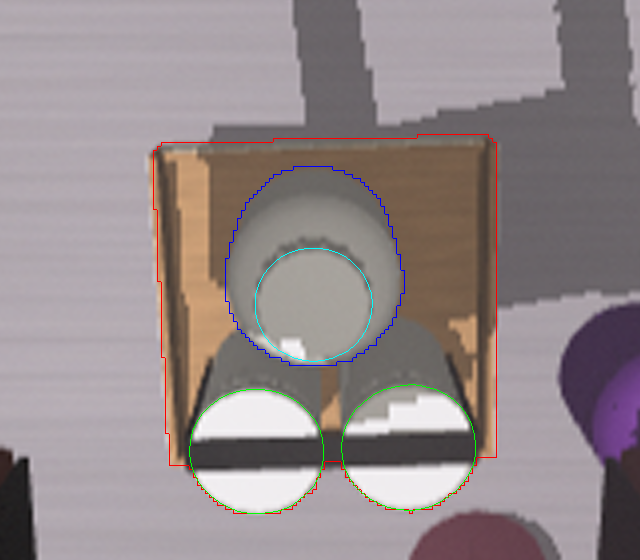

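Call:
{"method": "move_arm", "body": {
  "steps": [
    [[0.18, -0.97, 0], 0, 0],
    [[0.18, -0.97, 0], 0, 0],
    [[0.18, -0.97, 0], 0, 0],
    [[0.18, -0.97, 0], 0, 0],
    [[0.18, -0.97, 0], 0, 0],
    [[0.18, -0.97, 0], 0, 0],
    [[0.18, -0.97, 0], 0, 0],
    [[0.18, -0.97, 0], 0, 0],
    [[0.18, -0.97, 0], 0, 0],
    [[0.18, -0.97, 0], 0, 0],
    [[0, 0, 0], 0, 0],
    [[0, 0, 0], 0, 0]
  ]
}}

```text
t: 5.1
ee_pos: [479.3, -122.4, 299.7]
orientation: [0.001, 3.142, 0.001]
ft_force: [1.0, 0.3, 0.3]
width: 87.9
grasp_force: 0.0
```

```bash
python3 - <<'E'
from f import *
look('wide','slim',(507,-122,-.15),(507,-124),'pics/f_wide.png')
c,T,J=pickle.load(open('v_wide.pkl','rb'))
P=[(round(b['p'],2),world(c,b['rect'][:2],10).round(1)) for b in cams.boxes_of('wrist','set_aside_plate')];print(P)
to(*J,300,T[2]); to(*J,43,T[2])
E
```

```text
jar slim 0.7 [ 508.  -122.8] 1-IoU 0.1
tray wide 0.67 [ 5.06356e+02 -1.20370e+02 -1.52000e-01] 1-IoU 0.028
[(0.97, array([ 480.8, -361.2]))]
shift [-1.14 -0.06 -0.01] turn 1.77 yaw now 0.002 pos [ 479.5 -121.5  299.7]
shift [-1.14 -0.06 10.27] turn 1.77 yaw now 0.002 pos [ 479.5 -121.5  299.7]
```

View pics/f_wide.png

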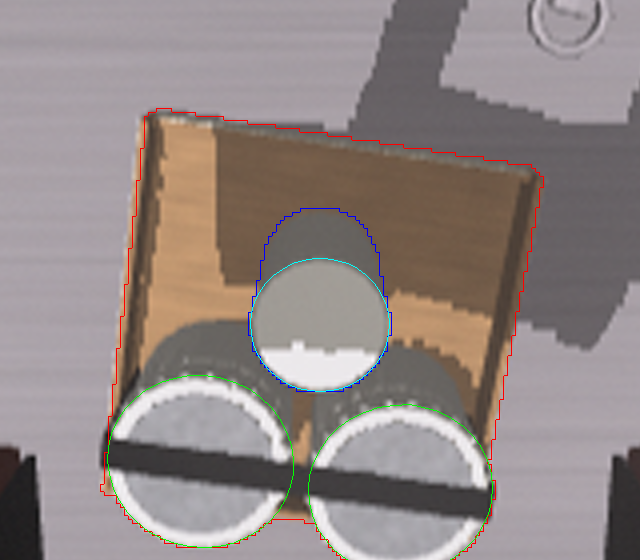

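Call:
{"method": "move_arm", "body": {
  "steps": [
    [[-0.57, -0.03, 0], 0, 0],
    [[-0.57, -0.03, 0], 0, 0],
    [[0, 0, 1], 0.88, 0],
    [[0, 0, 1], 0.89, 0],
    [[0, 0, 1], 0, 0],
    [[0, 0, 1], 0, 0],
    [[0, 0, 1], 0, 0],
    [[0, 0, 1], 0, 0],
    [[0, 0, 1], 0, 0],
    [[0, 0, 1], 0, 0],
    [[0, 0, 1], 0, 0],
    [[0, 0, 0.7], 0, 0],
    [[0, 0, 0.57], 0, 0],
    [[0, 0, 0], 0, 0],
    [[0, 0, 0], 0, 0],
    [[0, 0, 0], 0, 0.6],
    [[0, 0, 0], 0, 0.8],
    [[0, 0, 0], 0, 0.8],
    [[0, 0, 0], 0, 0.8],
    [[0, 0, 0], 0, 0.8]
  ]
}}

```text
t: 6.97
ee_pos: [508.2, -124.3, 43.6]
orientation: [0.242, 3.131, -0.0]
ft_force: [0.1, -1.0, -0.0]
width: 57.7
grasp_force: 0.0
```

Call:
{"method": "move_arm", "body": {
  "steps": [
    [[0, 0, 0], 0, 1],
    [[0, 0, 0], 0, 1],
    [[0, 0, 0], 0, 1],
    [[0, 0, 0], 0, 1],
    [[0, 0, 0], 0, 1],
    [[0, 0, 0], 0, 1],
    [[0, 0, -0.1], 0, 1],
    [[0, 0, -0.3], 0, 1],
    [[0, 0, -0.6], 0, 1],
    [[0, 0, -1], 0, 1],
    [[0, 0, -1], 0, 1],
    [[0, 0, -1], 0, 1],
    [[0, 0, -0.6], 0, 1],
    [[0, 0, 0], 0, 1]
  ]
}}

```text
t: 8.13
ee_pos: [509.8, -124.7, 161.4]
orientation: [0.241, 3.126, -0.002]
ft_force: [1.4, -0.4, -0.4]
width: 45.8
grasp_force: 30.0
```

```bash
python3 - <<'E'
from h import *
c=cam('wrist');cv2.imwrite('pics/held1.png',c[3])
P=[(round(b['p'],2),world(c,b['rect'][:2],10).round(1)) for b in cams.boxes_of('wrist','set_aside_plate')];print(P)
to(482,-363,158,0);to(482,-363,51,-.152)
E
```

```text
[(0.98, array([ 479. , -360.2]))]
shift [-0.45 -9.6   0.01] turn -1.76 yaw now -0.154 pos [ 507.8 -124.2  158.2]
shift [-0.44 -9.6   4.29] turn -0.02 yaw now -0.154 pos [ 507.8 -124.2  158.2]
```

Call:
{"method": "move_arm", "body": {
  "steps": [
    [[-0.02, -0.5, 0], 0, 1],
    [[-0.04, -0.95, 0], 0, 1],
    [[-0.04, -0.95, 0], 0, 1],
    [[-0.04, -0.95, 0], 0, 1],
    [[-0.04, -0.95, 0], 0, 1],
    [[-0.04, -0.95, 0], 0, 1],
    [[-0.04, -0.95, 0], 0, 1],
    [[-0.04, -0.95, 0], 0, 1],
    [[-0.04, -0.95, 0], 0, 1],
    [[-0.02, -0.95, 0], 0, 1],
    [[-0.02, -0.48, 0], 0, 1],
    [[0, 0, 0], 0, 1],
    [[0, 0, 0.6], 0, 1],
    [[0, 0, 1], 0, 1],
    [[0, 0, 1], 0, 1],
    [[0, 0, 0.8], 0, 1],
    [[0, 0, 0.5], 0, 1],
    [[0, 0, 0.25], 0, 1],
    [[0, 0, 0], 0, 1],
    [[0, 0, 0], 0, 1]
  ]
}}

```text
t: 9.9
ee_pos: [480.9, -360.9, 54.5]
orientation: [0.241, 3.132, 0.0]
ft_force: [-0.6, 0.3, -0.7]
width: 45.7
grasp_force: 30.0
```

Call:
{"method": "move_arm", "body": {
  "steps": [
    [[0, 0, 0.06], 0, 1],
    [[0, 0, 0.06], 0, 1],
    [[0, 0, 0.04], 0, 1],
    [[0, 0, 0], 0, 1]
  ]
}}

```text
t: 10.23
ee_pos: [480.8, -361.3, 50.7]
orientation: [0.242, 3.132, -0.001]
ft_force: [0.7, 0.0, -1.8]
width: 45.7
grasp_force: 30.0
```

Call:
{"method": "move_arm", "body": {
  "steps": [
    [[0, 0, 0.04], 0, 1],
    [[0, 0, 0], 0, 1],
    [[0, 0, 0], 0, 1]
  ]
}}

```text
t: 10.48
ee_pos: [480.6, -361.1, 49.2]
orientation: [0.242, 3.132, -0.0]
ft_force: [0.3, 0.2, -0.9]
width: 45.7
grasp_force: 30.0
```

Call:
{"method": "move_arm", "body": {
  "steps": [
    [[0, 0, 0.03], 0, 1],
    [[0, 0, 0], 0, 1],
    [[0, 0, 0], 0, 1]
  ]
}}

```text
t: 10.73
ee_pos: [480.7, -361.2, 49.2]
orientation: [0.242, 3.132, -0.0]
ft_force: [-2.3, 1.5, 5.7]
width: 45.7
grasp_force: 30.0
```

Call:
{"method": "move_arm", "body": {
  "steps": [
    [[0, 0, -0.03], 0, 1],
    [[0, 0, 0], 0, 0],
    [[0, 0, 0], 0, 0],
    [[0, 0, 0], 0, 0],
    [[0, 0, 0], 0, 0],
    [[0, 0, 0], 0, 0],
    [[0, 0, 0], 0, 0],
    [[0, 0, 0], 0, 0],
    [[0, 0, -0.5], 0, 0],
    [[0, 0, -1], 0, 0],
    [[0, 0, -1], 0, 0],
    [[0, 0, -1], -1, 0],
    [[0, 0, -1], -0.77, 0],
    [[0, 0, -1], 0, 0],
    [[0, 0, -0.5], 0, 0],
    [[0, 0, 0], 0, 0]
  ]
}}

```text
t: 12.07
ee_pos: [482.2, -362.3, 203.0]
orientation: [-0.0, 3.137, -0.006]
ft_force: [0.7, 0.4, -0.6]
width: 88.0
grasp_force: 0.0
```

```bash
python3 - <<'E'
from f import *
to(445,383,200,0)
c=cam('wrist');B=cams.cut_out('wrist','jar_slim')
for b in B[:2]:
    print(b['p'],b['rect']); print(fit(lambda p:jar(c,'slim',p,10),b['pixels'],(480,-361)))
E
```

```text
shift [ 1.49 29.81 -0.  ] turn 0.0 yaw now 0.0 pos [ 482.2 -362.3  203. ]
0.61 [323.6, 189.0, 48.9, 63.0]
(array([ 481.25649261, -360.13972473]), np.float64(0.07237122179650912))
```

Call:
{"method": "move_arm", "body": {
  "steps": [
    [[0.05, 0.5, 0], 0, 0],
    [[0.05, 1, 0], 0, 0],
    [[0.05, 1, 0], 0, 0],
    [[0.05, 1, 0], 0, 0],
    [[0.05, 1, 0], 0, 0],
    [[0.05, 1, 0], 0, 0],
    [[0.05, 1, 0], 0, 0],
    [[0.05, 1, 0], 0, 0],
    [[0.05, 1, 0], 0, 0],
    [[0.05, 1, 0], 0, 0],
    [[0.05, 1, 0], 0, 0],
    [[0.05, 1, 0], 0, 0],
    [[0.05, 1, 0], 0, 0],
    [[0.05, 1, 0], 0, 0],
    [[0.05, 1, 0], 0, 0],
    [[0.05, 1, 0], 0, 0],
    [[0.05, 1, 0], 0, 0],
    [[0.05, 1, 0], 0, 0],
    [[0.05, 1, 0], 0, 0],
    [[0.05, 1, 0], 0, 0]
  ]
}}

```text
t: 13.83
ee_pos: [453.3, 127.7, 197.5]
orientation: [0.001, -3.138, 0.001]
ft_force: [1.2, 0.3, 0.6]
width: 87.4
grasp_force: 0.0
```

Call:
{"method": "move_arm", "body": {
  "steps": [
    [[0.05, 1, 0], 0, 0],
    [[0.05, 1, 0], 0, 0],
    [[0.05, 1, 0], 0, 0],
    [[0.05, 1, 0], 0, 0],
    [[0.05, 1, 0], 0, 0],
    [[0.05, 1, 0], 0, 0],
    [[0.05, 1, 0], 0, 0],
    [[0.05, 1, 0], 0, 0],
    [[0.05, 1, 0], 0, 0],
    [[0.05, 1, 0], 0, 0],
    [[0, 0.3, 0], 0, 0],
    [[0, 0, 0], -0.73, 0],
    [[0, 0, 0], -0.73, 0],
    [[0, 0, 0], -0.72, 0],
    [[0, 0, 0], 0, 0],
    [[0, 0, 0], 0, 0]
  ]
}}

```text
t: 15.17
ee_pos: [441.9, 383.0, 198.0]
orientation: [0.296, -3.126, 0.002]
ft_force: [-0.3, -0.5, 0.8]
width: 87.6
grasp_force: 0.0
```

```bash
python3 - <<'E'
from f import *
look('bottle','wide',(449.4,381.6,.19),(445,383),'pics/f_bottle2.png')
to(444.8,383,43,.19)
E
```

```text
jar wide 0.67 [444.6 384.2] 1-IoU 0.076
tray bottle 0.78 [4.49314e+02 3.81881e+02 1.89000e-01] 1-IoU 0.045
shift [-0.09 -0.03  6.23] turn -0.01 yaw now 0.189 pos [442.5 383.4 198.7]
```

Call:
{"method": "move_arm", "body": {
  "steps": [
    [[-0.09, 0, 0.5], 0, 0],
    [[0, 0, 1], 0, 0],
    [[0, 0, 1], 0, 0],
    [[0, 0, 1], 0, 0],
    [[0, 0, 1], 0, 0],
    [[0, 0, 0.8], 0, 0],
    [[0, 0, 0.6], 0, 0],
    [[0, 0, 0.3], 0, 0],
    [[0, 0, 0], 0, 0],
    [[0, 0, 0], 0, 0],
    [[0, 0, 0], 0, 0.6],
    [[0, 0, 0], 0, 1],
    [[0, 0, 0], 0, 1],
    [[0, 0, 0], 0, 1],
    [[0, 0, 0], 0, 1],
    [[0, 0, 0], 0, 1],
    [[0, 0, 0], 0, 1],
    [[0, 0, 0], 0, 1],
    [[0, 0, 0], 0, 1],
    [[0, 0, 0], 0, 1]
  ]
}}

```text
t: 16.98
ee_pos: [445.5, 384.5, 45.1]
orientation: [-0.299, 3.126, 0.001]
ft_force: [-0.3, -1.3, 6.6]
width: 65.4
grasp_force: 30.0
```

Call:
{"method": "move_arm", "body": {
  "steps": [
    [[0, 0, -0.1], 0, 1],
    [[0, 0, -0.3], 0, 1],
    [[0, 0, -0.6], 0, 1],
    [[0, 0, -1], 0, 1],
    [[0, 0, -1], 0, 1],
    [[0, 0, -1], 0.5, 1],
    [[0, 0, -1], 0.5, 1],
    [[0, 0, -0.6], 0.5, 1],
    [[0, 0, -0.3], 0.67, 1],
    [[0, 0, 0], 0, 1],
    [[0, 0, 0], 0, 1]
  ]
}}

```text
t: 17.9
ee_pos: [444.9, 384.3, 192.0]
orientation: [-0.005, 3.141, 0.001]
ft_force: [0.3, -0.1, -2.6]
width: 65.5
grasp_force: 30.0
```

```bash
python3 - <<'E'
from h import *
o=ctrl.get_obs();print(o['ft_force'],o['width'],o['t'])
to(503.4,-120,195,-.152)
E
```

```text
[ 0.3258011  -0.05769742 -2.6036317 ] 65.4976241599608 17.9
shift [ -2.28 -20.18  -0.13] turn 1.78 yaw now 0.003 pos [444.9 384.3 192. ]
```

Call:
{"method": "move_arm", "body": {
  "steps": [
    [[-0.06, -0.5, 0], 0, 1],
    [[-0.11, -1, 0], 0, 1],
    [[-0.11, -1, 0], 0, 1],
    [[-0.11, -1, 0], 0, 1],
    [[-0.11, -1, 0], 0, 1],
    [[-0.11, -1, 0], 0, 1],
    [[-0.11, -1, 0], 0, 1],
    [[-0.11, -1, 0], 0, 1],
    [[-0.11, -1, 0], 0, 1],
    [[-0.11, -1, 0], 0, 1],
    [[-0.11, -1, 0], 0, 1],
    [[-0.11, -1, 0], 0, 1],
    [[-0.11, -1, 0], 0, 1],
    [[-0.11, -1, 0], 0, 1],
    [[-0.11, -1, 0], 0, 1],
    [[-0.11, -1, 0], 0, 1],
    [[-0.12, -1, 0], 0, 1],
    [[-0.12, -1, 0], 0, 1],
    [[-0.12, -1, 0], 0, 1],
    [[-0.12, -1, 0], 0, 1]
  ]
}}

```text
t: 19.57
ee_pos: [498.9, -104.8, 190.5]
orientation: [0.004, -3.139, -0.001]
ft_force: [0.6, -0.3, -1.9]
width: 65.6
grasp_force: 30.0
```

Call:
{"method": "move_arm", "body": {
  "steps": [
    [[-0.06, -0.5, 0], 0, 1],
    [[0, -0.18, 0], 0, 1],
    [[0, 0, 0], 0.6, 1],
    [[0, 0, 0], 0.6, 1],
    [[0, 0, 0], 0.58, 1],
    [[0, 0, 0], 0, 1],
    [[0, 0, 0], 0, 1]
  ]
}}

```text
t: 20.15
ee_pos: [501.3, -119.5, 191.3]
orientation: [-0.238, -3.131, -0.001]
ft_force: [0.7, 0.1, -2.8]
width: 65.6
grasp_force: 30.0
```

```bash
python3 - <<'E'
from f import *
look('wide','wide',(506.4,-120.4,-.152),(503,-120),'pics/place1.png')
to(503.4,-120,60,-.152);to(503.4,-120,43.3,-.152)
E
```

```text
jar wide 0.66 [ 575.  -155.4] 1-IoU 0.654
tray wide 0.79 [ 5.06399e+02 -1.20655e+02 -1.50000e-01] 1-IoU 0.481
shift [-0.07 -0.    5.26] turn -0.0 yaw now -0.152 pos [ 501.7 -119.7  191.5]
shift [-0.07 -0.    5.93] turn -0.0 yaw now -0.152 pos [ 501.7 -119.7  191.5]
```

View pics/place1.png

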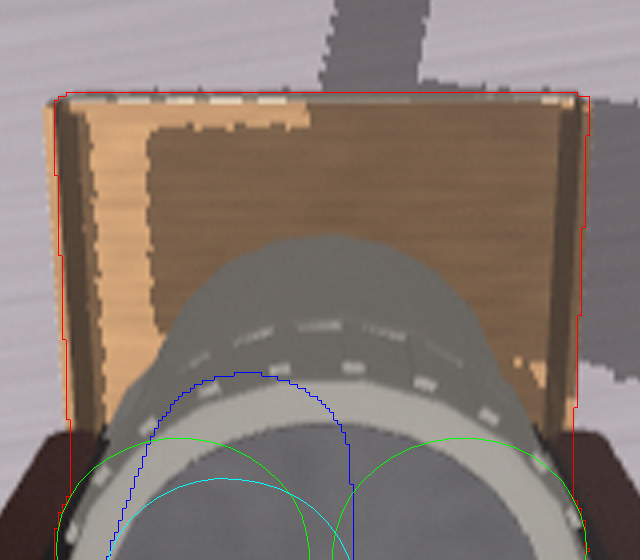

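Call:
{"method": "move_arm", "body": {
  "steps": [
    [[-0.07, 0, 0.3], 0, 1],
    [[0, 0, 0.7], 0, 1],
    [[0, 0, 1], 0, 1],
    [[0, 0, 1], 0, 1],
    [[0, 0, 1], 0, 1],
    [[0, 0, 0.7], 0, 1],
    [[0, 0, 0.4], 0, 1],
    [[0, 0, 0.3], 0, 1],
    [[0, 0, 0.2], 0, 1],
    [[0, 0, 0.1], 0, 1],
    [[0, 0, 0.06], 0, 1],
    [[0, 0, 0], 0, 1],
    [[0, 0, 0], 0, 1]
  ]
}}

```text
t: 21.38
ee_pos: [504.2, -120.5, 48.3]
orientation: [0.241, 3.131, -0.0]
ft_force: [0.0, 0.0, -0.7]
width: 65.6
grasp_force: 30.0
```

Call:
{"method": "move_arm", "body": {
  "steps": [
    [[0, 0, 0.06], 0, 1],
    [[0, 0, 0.04], 0, 1],
    [[0, 0, 0], 0, 1],
    [[0, 0, 0], 0, 1]
  ]
}}

```text
t: 21.72
ee_pos: [503.7, -120.4, 45.3]
orientation: [0.242, 3.132, -0.0]
ft_force: [0.8, 0.9, -2.3]
width: 65.7
grasp_force: 30.0
```

Call:
{"method": "move_arm", "body": {
  "steps": [
    [[0, 0, 0.04], 0, 1],
    [[0, 0, 0], 0, 1],
    [[0, 0, 0], 0, 1]
  ]
}}

```text
t: 21.97
ee_pos: [503.8, -120.4, 45.1]
orientation: [0.242, 3.132, -0.0]
ft_force: [-3.3, 0.6, 9.2]
width: 65.8
grasp_force: 30.0
```

```bash
python3 -c "
from h import *
o=ctrl.get_obs();print(o['ee_pos'],o['ft_force'])"
```

```text
[ 503.7617976  -120.42143293   45.06391776] [-3.2596981   0.57287264  9.24607286]
```

Call:
{"method": "move_arm", "body": {
  "steps": [
    [[0, 0, -0.03], 0, 1],
    [[0, 0, 0], 0, 0.2],
    [[0, 0, 0], 0, 0],
    [[0, 0, 0], 0, 0],
    [[0, 0, 0], 0, 0],
    [[0, 0, 0], 0, 0],
    [[0, 0, -0.4], 0, 0],
    [[0, 0, -0.8], 0, 0],
    [[0, 0, -1], 0, 0],
    [[0, 0, -1], -0.7, 0],
    [[0, 0, -1], -0.7, 0],
    [[0, 0, -1], -0.65, 0],
    [[0, 0, -1], 0, 0],
    [[0, 0, -0.5], 0, 0],
    [[0, 0, 0], 0, 0],
    [[0, 0, 0], 0, 0]
  ]
}}

```text
t: 23.3
ee_pos: [503.8, -120.5, 213.3]
orientation: [-0.039, 3.14, -0.001]
ft_force: [-0.0, 0.2, -0.2]
width: 87.6
grasp_force: 0.0
```

```bash
python3 - <<'E'
from f import *
look('wide','wide',(506.4,-120.4,-.152),(503,-120),'pics/placed1.png')
to(543.4,119.7,212,.027)
E
```

```text
jar wide 0.97 [ 502.3 -119. ] 1-IoU 0.068
tray wide 0.93 [ 5.05863e+02 -1.21194e+02 -1.45000e-01] 1-IoU 0.03
shift [-1.86  9.55 -0.03] turn -0.02 yaw now 0.025 pos [ 502.8 -120.2  211.3]
```

View pics/placed1.png

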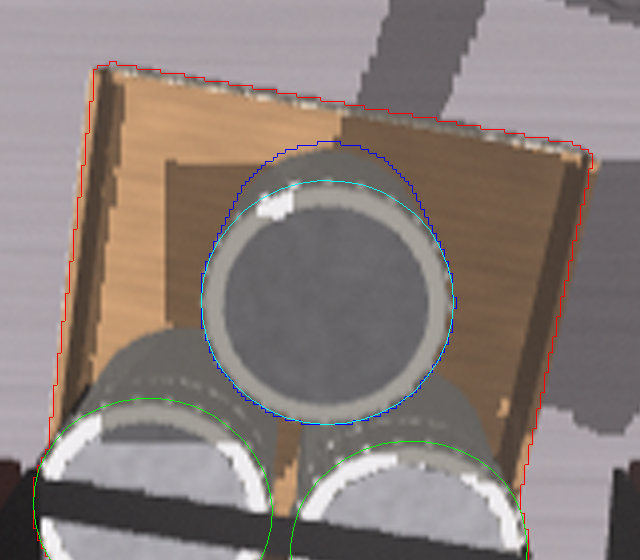

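Call:
{"method": "move_arm", "body": {
  "steps": [
    [[-0.1, 0.55, 0], 0, 0],
    [[-0.19, 1, 0], 0, 0],
    [[-0.19, 1, 0], 0, 0],
    [[-0.19, 1, 0], 0, 0],
    [[-0.19, 1, 0], 0, 0],
    [[-0.19, 1, 0], 0, 0],
    [[-0.19, 1, 0], 0, 0],
    [[-0.19, 1, 0], 0, 0],
    [[-0.19, 1, 0], 0, 0],
    [[-0.19, 1, 0], 0, 0],
    [[-0.05, 0, 0], 0, 0],
    [[0, 0, 0], 0, 0],
    [[0, 0, 0], 0, 0]
  ]
}}

```text
t: 24.53
ee_pos: [543.5, 118.9, 211.3]
orientation: [0.04, -3.139, 0.001]
ft_force: [-0.9, -0.1, 0.2]
width: 88.0
grasp_force: 0.0
```

```bash
python3 - <<'E'
from f import *
look('slim','bottle',(551.4,125,.027),(543.4,119.7),'pics/f_slim2.png')
to(543.4,119.7,44,.027)
E
```

```text
jar bottle 0.6 [544.2 119.3] 1-IoU 0.028
tray slim 0.91 [5.51507e+02 1.24731e+02 2.90000e-02] 1-IoU 0.03
shift [0.01 0.06 6.72] turn -0.04 yaw now 0.024 pos [543.8 118.4 212.1]
```

Call:
{"method": "move_arm", "body": {
  "steps": [
    [[-0.02, 0.04, 0.5], 0, 0],
    [[0, 0, 1], 0, 0],
    [[0, 0, 1], 0, 0],
    [[0, 0, 1], 0, 0],
    [[0, 0, 1], 0, 0],
    [[0, 0, 1], 0, 0],
    [[0, 0, 0.6], 0, 0],
    [[0, 0, 0.4], 0, 0],
    [[0, 0, 0.2], 0, 0],
    [[0, 0, 0], 0, 0],
    [[0, 0, 0], 0, 0.6],
    [[0, 0, 0], 0, 1],
    [[0, 0, 0], 0, 1],
    [[0, 0, 0], 0, 1],
    [[0, 0, 0], 0, 1],
    [[0, 0, 0], 0, 1],
    [[0, 0, 0], 0, 1],
    [[0, 0, 0], 0, 1],
    [[0, 0, 0], 0, 1],
    [[0, 0, 0], 0, 1]
  ]
}}

```text
t: 26.35
ee_pos: [545.2, 120.4, 45.8]
orientation: [-0.039, 3.14, -0.0]
ft_force: [-0.3, -1.2, 6.5]
width: 61.6
grasp_force: 30.0
```

Call:
{"method": "move_arm", "body": {
  "steps": [
    [[0, 0, -0.1], 0, 1],
    [[0, 0, -0.3], 0, 1],
    [[0, 0, -0.6], 0, 1],
    [[0, 0, -1], 0, 1],
    [[0, 0, -1], 0, 1],
    [[0, 0, -1], 0, 1],
    [[0, 0, -1], 0, 1],
    [[0, 0, -0.6], 0, 1],
    [[0, 0, -0.4], 0, 1],
    [[0, 0, 0], 0, 1],
    [[0, 0, 0], 0, 1]
  ]
}}

```text
t: 27.27
ee_pos: [544.4, 120.4, 194.9]
orientation: [-0.039, 3.141, 0.0]
ft_force: [-0.9, -0.2, -2.3]
width: 61.5
grasp_force: 30.0
```

```bash
python3 - <<'E'
from h import *
o=ctrl.get_obs();print(o['ft_force'],o['width'],o['t'])
to(446.4,381.2,195,.19)
E
```

```text
[-0.91696601 -0.23592061 -2.26946938] 61.482880706829974 27.2667
shift [ 3.660e+00  1.052e+01 -1.000e-02] turn -1.89 yaw now 0.025 pos [544.4 120.4 194.9]
```

Call:
{"method": "move_arm", "body": {
  "steps": [
    [[0.17, 0.5, 0], 0, 1],
    [[0.33, 0.95, 0], 0, 1],
    [[0.33, 0.95, 0], 0, 1],
    [[0.33, 0.95, 0], 0, 1],
    [[0.33, 0.95, 0], 0, 1],
    [[0.33, 0.95, 0], 0, 1],
    [[0.33, 0.95, 0], 0, 1],
    [[0.33, 0.95, 0], 0, 1],
    [[0.33, 0.95, 0], 0, 1],
    [[0.33, 0.95, 0], 0, 1],
    [[0.33, 0.95, 0], 0, 1],
    [[0.19, 0.52, 0], 0, 1],
    [[0, 0, 0], -0.63, 1],
    [[0, 0, 0], -0.63, 1],
    [[0, 0, 0], -0.63, 1],
    [[0, 0, 0], 0, 1],
    [[0, 0, 0], 0, 1]
  ]
}}

```text
t: 28.68
ee_pos: [446.1, 380.7, 193.9]
orientation: [0.295, -3.126, 0.002]
ft_force: [0.6, -0.4, -1.9]
width: 61.4
grasp_force: 30.0
```

```bash
python3 - <<'E'
from h import *
to(446.4,381.2,50,.19)
E
```

```text
shift [-0.03  0.02  5.76] turn -0.02 yaw now 0.188 pos [446.1 380.7 193.9]
```

Call:
{"method": "move_arm", "body": {
  "steps": [
    [[0, 0, 0.4], 0, 1],
    [[0, 0, 0.8], 0, 1],
    [[0, 0, 1], 0, 1],
    [[0, 0, 1], 0, 1],
    [[0, 0, 1], 0, 1],
    [[0, 0, 0.7], 0, 1],
    [[0, 0, 0.4], 0, 1],
    [[0, 0, 0.25], 0, 1],
    [[0, 0, 0.15], 0, 1],
    [[0, 0, 0.1], 0, 1],
    [[0, 0, 0.06], 0, 1],
    [[0, 0, 0], 0, 1],
    [[0, 0, 0], 0, 1]
  ]
}}

```text
t: 29.77
ee_pos: [447.1, 381.4, 49.2]
orientation: [-0.297, 3.126, 0.001]
ft_force: [0.1, -0.2, -1.9]
width: 61.4
grasp_force: 30.0
```

Call:
{"method": "move_arm", "body": {
  "steps": [
    [[0, 0, 0.06], 0, 1],
    [[0, 0, 0.04], 0, 1],
    [[0, 0, 0.03], 0, 1],
    [[0, 0, 0], 0, 1],
    [[0, 0, 0], 0, 1]
  ]
}}

```text
t: 30.18
ee_pos: [446.8, 381.2, 45.8]
orientation: [-0.298, 3.127, 0.0]
ft_force: [-1.3, -1.3, 5.7]
width: 61.6
grasp_force: 30.0
```

Call:
{"method": "move_arm", "body": {
  "steps": [
    [[0, 0, -0.02], 0, 1],
    [[0, 0, 0], 0, 0.2],
    [[0, 0, 0], 0, 0],
    [[0, 0, 0], 0, 0],
    [[0, 0, 0], 0, 0],
    [[0, 0, 0], 0, 0],
    [[0, 0, 0], 0, 0],
    [[0, 0, -0.4], 0, 0],
    [[0, 0, -0.8], 0, 0],
    [[0, 0, -1], 0, 0],
    [[0, 0, -1], 0.7, 0],
    [[0, 0, -1], 0.7, 0],
    [[0, 0, -1], 0.76, 0],
    [[0, 0, -1], 0, 0],
    [[0, 0, -0.5], 0, 0],
    [[0, 0, 0], 0, 0],
    [[0, 0, 0], 0, 0]
  ]
}}

```text
t: 31.6
ee_pos: [446.7, 381.1, 213.5]
orientation: [-0.003, 3.141, 0.001]
ft_force: [-0.5, 0.2, 0.5]
width: 87.9
grasp_force: 0.0
```

```bash
python3 - <<'E'
from f import *
look('bottle','bottle',(449.3,381.8,.19),(446.4,381.2),'pics/placed2.png')
to(481,-360.7,212,0)
E
```

```text
jar bottle 0.76 [446.1 381.9] 1-IoU 0.066
tray bottle 0.67 [4.49081e+02 3.82085e+02 1.87000e-01] 1-IoU 0.031
shift [ -1.36 -29.65   0.03] turn 0.02 yaw now 0.001 pos [445.8 380.4 211.4]
```

View pics/placed2.png

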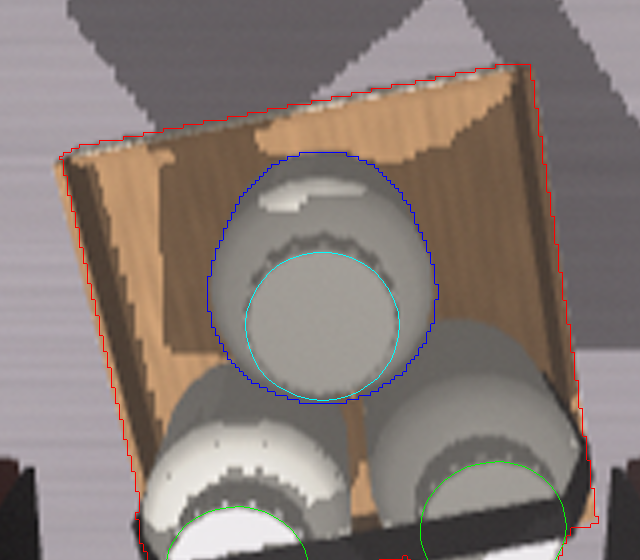

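The bottle stands about 3 mm in front of its place, next to its own pair. Next is the slim jar on the plate.

Call:
{"method": "move_arm", "body": {
  "steps": [
    [[-0.04, -0.5, 0], 0, 0],
    [[-0.05, -1, 0], 0, 0],
    [[-0.05, -1, 0], 0, 0],
    [[-0.05, -1, 0], 0, 0],
    [[-0.05, -1, 0], 0, 0],
    [[-0.05, -1, 0], 0, 0],
    [[-0.05, -1, 0], 0, 0],
    [[-0.05, -1, 0], 0, 0],
    [[-0.05, -1, 0], 0, 0],
    [[-0.05, -1, 0], 0, 0],
    [[-0.05, -1, 0], 0, 0],
    [[-0.05, -1, 0], 0, 0],
    [[-0.05, -1, 0], 0, 0],
    [[-0.05, -1, 0], 0, 0],
    [[-0.05, -1, 0], 0, 0],
    [[-0.05, -1, 0], 0, 0],
    [[-0.05, -1, 0], 0, 0],
    [[-0.05, -1, 0], 0, 0],
    [[-0.05, -1, 0], 0, 0],
    [[-0.05, -1, 0], 0, 0]
  ]
}}

```text
t: 33.42
ee_pos: [470.8, -108.0, 212.2]
orientation: [0.002, -3.14, -0.001]
ft_force: [-0.4, -0.2, 0.9]
width: 88.2
grasp_force: 0.0
```

Call:
{"method": "move_arm", "body": {
  "steps": [
    [[-0.03, -1, 0], 0, 0],
    [[-0.03, -1, 0], 0, 0],
    [[-0.03, -1, 0], 0, 0],
    [[-0.03, -1, 0], 0, 0],
    [[-0.03, -1, 0], 0, 0],
    [[-0.03, -1, 0], 0, 0],
    [[-0.03, -1, 0], 0, 0],
    [[-0.03, -1, 0], 0, 0],
    [[-0.03, -1, 0], 0, 0],
    [[-0.03, -0.7, 0], 0, 0],
    [[-0.03, -0.45, 0], 0, 0],
    [[0, 0, 0], 0, 0],
    [[0, 0, 0], 0, 0]
  ]
}}

```text
t: 34.5
ee_pos: [480.1, -359.8, 212.5]
orientation: [0.001, -3.141, -0.002]
ft_force: [0.0, 0.3, -0.5]
width: 87.9
grasp_force: 0.0
```

```bash
python3 - <<'E'
from f import *
to(481,-360.7,49.5,0)
c=cam('wrist');b=cams.cut_out('wrist','jar_slim')[0]
print(b['p'],b['rect'],fit(lambda p:jar(c,'slim',p,10),b['pixels'],(480,-361)))
E
```

```text
shift [-0.04 -0.04  6.52] turn 0.01 yaw now 0.001 pos [ 480.1 -359.8  212.5]
0.56 [320.9, 190.6, 48.5, 59.9] (array([ 480.26513743, -360.05115747]), np.float64(0.07195233730522455))
```

Call:
{"method": "move_arm", "body": {
  "steps": [
    [[-0.02, -0.02, 0.5], 0, 0],
    [[0, 0, 1], 0, 0],
    [[0, 0, 1], 0, 0],
    [[0, 0, 1], 0, 0],
    [[0, 0, 1], 0, 0],
    [[0, 0, 1], 0, 0],
    [[0, 0, 0.5], 0, 0],
    [[0, 0, 0.3], 0, 0],
    [[0, 0, 0.2], 0, 0],
    [[0, 0, 0], 0, 0],
    [[0, 0, 0], 0, 0.6],
    [[0, 0, 0], 0, 1],
    [[0, 0, 0], 0, 1],
    [[0, 0, 0], 0, 1],
    [[0, 0, 0], 0, 1],
    [[0, 0, 0], 0, 1],
    [[0, 0, 0], 0, 1],
    [[0, 0, 0], 0, 1],
    [[0, 0, 0], 0, 1],
    [[0, 0, 0], 0, 1]
  ]
}}

```text
t: 36.27
ee_pos: [481.2, -360.8, 50.9]
orientation: [-0.002, 3.141, -0.0]
ft_force: [-1.3, -1.0, 2.6]
width: 45.4
grasp_force: 30.0
```

Call:
{"method": "move_arm", "body": {
  "steps": [
    [[0, 0, 0], 0, 1],
    [[0, 0, 0], 0, 1],
    [[0, 0, 0], 0, 1],
    [[0, 0, -0.1], 0, 1],
    [[0, 0, -0.3], 0, 1],
    [[0, 0, -0.6], 0, 1],
    [[0, 0, -1], 0, 1],
    [[0, 0, -1], 0, 1],
    [[0, 0, -1], 0, 1],
    [[0, 0, -1], 0, 1],
    [[0, 0, -0.7], 0, 1],
    [[0, 0, -0.3], 0, 1],
    [[0, 0, 0], 0, 1],
    [[0, 0, 0], 0, 1]
  ]
}}

```text
t: 37.43
ee_pos: [480.8, -360.3, 200.3]
orientation: [0.002, -3.141, -0.0]
ft_force: [-0.1, 0.6, -0.9]
width: 45.7
grasp_force: 30.0
```

```bash
python3 - <<'E'
from h import *
to(548.5,124.8,195,.027)
E
```

```text
shift [-2.73 19.4   0.22] turn -0.29 yaw now 0.001 pos [ 480.8 -360.3  200.3]
```

Call:
{"method": "move_arm", "body": {
  "steps": [
    [[-0.07, 0.5, 0], 0, 1],
    [[-0.14, 1, 0], 0, 1],
    [[-0.14, 1, 0], 0, 1],
    [[-0.14, 1, 0], 0, 1],
    [[-0.14, 1, 0], 0, 1],
    [[-0.14, 1, 0], 0, 1],
    [[-0.14, 1, 0], 0, 1],
    [[-0.14, 1, 0], 0, 1],
    [[-0.14, 1, 0], 0, 1],
    [[-0.14, 1, 0], 0, 1],
    [[-0.14, 1, 0], 0, 1],
    [[-0.14, 1, 0], 0, 1],
    [[-0.14, 1, 0], 0, 1],
    [[-0.14, 1, 0], 0, 1],
    [[-0.14, 1, 0], 0, 1],
    [[-0.14, 1, 0], 0, 1],
    [[-0.14, 1, 0], 0, 1],
    [[-0.14, 1, 0], 0, 1],
    [[-0.14, 1, 0], 0, 1],
    [[-0.14, 0.7, 0], 0, 1]
  ]
}}

```text
t: 39.1
ee_pos: [547.2, 121.9, 198.9]
orientation: [0.004, -3.138, 0.0]
ft_force: [0.2, -0.6, 0.0]
width: 45.9
grasp_force: 30.0
```

Call:
{"method": "move_arm", "body": {
  "steps": [
    [[0, 0.2, 0], -0.29, 1],
    [[0, 0, 0], 0, 1],
    [[0, 0, 0], 0, 1],
    [[0, 0, 0], 0, 1]
  ]
}}

```text
t: 39.43
ee_pos: [548.0, 123.7, 200.1]
orientation: [0.041, -3.14, 0.001]
ft_force: [0.8, -0.4, -1.3]
width: 45.6
grasp_force: 30.0
```

```bash
python3 - <<'E'
from h import *
to(548.5,124.8,49,.027)
E
```

```text
shift [-0.03  0.05  6.04] turn -0.01 yaw now 0.026 pos [548.  123.7 200.1]
```

Call:
{"method": "move_arm", "body": {
  "steps": [
    [[0, 0.03, 0.4], 0, 1],
    [[0, 0, 0.8], 0, 1],
    [[0, 0, 1], 0, 1],
    [[0, 0, 1], 0, 1],
    [[0, 0, 1], 0, 1],
    [[0, 0, 0.8], 0, 1],
    [[0, 0, 0.5], 0, 1],
    [[0, 0, 0.25], 0, 1],
    [[0, 0, 0.15], 0, 1],
    [[0, 0, 0.1], 0, 1],
    [[0, 0, 0.05], 0, 1],
    [[0, 0, 0], 0, 1],
    [[0, 0, 0], 0, 1]
  ]
}}

```text
t: 40.52
ee_pos: [549.3, 125.3, 50.2]
orientation: [-0.042, 3.14, 0.0]
ft_force: [-0.6, 0.0, -0.9]
width: 45.9
grasp_force: 30.0
```

Call:
{"method": "move_arm", "body": {
  "steps": [
    [[0, 0, 0.08], 0, 1],
    [[0, 0, 0.06], 0, 1],
    [[0, 0, 0.04], 0, 1],
    [[0, 0, 0], 0, 1],
    [[0, 0, 0], 0, 1]
  ]
}}

```text
t: 40.93
ee_pos: [548.7, 125.2, 44.9]
orientation: [0.042, -3.141, 0.0]
ft_force: [-0.0, 0.5, -1.4]
width: 45.6
grasp_force: 30.0
```

Call:
{"method": "move_arm", "body": {
  "steps": [
    [[0, 0, 0.03], 0, 1],
    [[0, 0, 0.02], 0, 1],
    [[0, 0, 0], 0, 1],
    [[0, 0, 0], 0, 1]
  ]
}}

```text
t: 41.27
ee_pos: [548.8, 125.2, 44.9]
orientation: [-0.042, 3.141, 0.0]
ft_force: [-3.0, -1.7, 12.9]
width: 45.6
grasp_force: 30.0
```

Call:
{"method": "move_arm", "body": {
  "steps": [
    [[0, 0, -0.03], 0, 1],
    [[0, 0, 0], 0, 0.4],
    [[0, 0, 0], 0, 0],
    [[0, 0, 0], 0, 0],
    [[0, 0, 0], 0, 0],
    [[0, 0, 0], 0, 0],
    [[0, 0, 0], 0, 0],
    [[0, 0, 0], 0, 0],
    [[0, 0, -0.4], 0, 0],
    [[0, 0, -0.8], 0, 0],
    [[0, 0, -1], 0, 0],
    [[0, 0, -1], 0, 0],
    [[0, 0, -1], 0, 0],
    [[0, 0, -1], 0, 0],
    [[0, 0, -1], 0, 0],
    [[0, 0, -0.5], 0, 0],
    [[0, 0, 0], 0, 0],
    [[0, 0, 0], 0, 0]
  ]
}}

```text
t: 42.77
ee_pos: [549.0, 125.2, 212.9]
orientation: [-0.042, 3.139, 0.001]
ft_force: [-0.4, 0.1, 0.6]
width: 87.7
grasp_force: 0.0
```

```bash
python3 - <<'E'
from f import *
look('slim','slim',(551.4,125,.027),(548.5,124.8),'pics/placed3.png')
cv2.imwrite('pics/scene_end.png',cam('scene')[3])
E
```

```text
jar slim 0.84 [549.2 126. ] 1-IoU 0.088
tray slim 0.57 [5.50513e+02 1.24995e+02 2.80000e-02] 1-IoU 0.035
```

View pics/placed3.png

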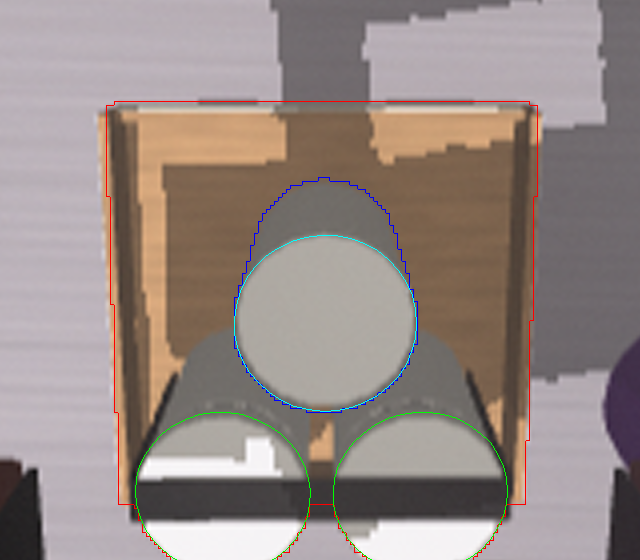

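View pics/scene_end.png

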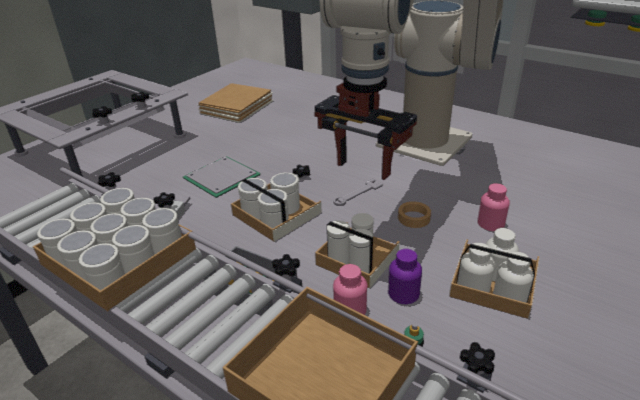

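All three loose jars now stand upright in front of their own kind (wide at about 285,185, slim at 362,230, bottle at 503,245), and the plate is empty. The measured offsets are under 5 mm and the trays haven't moved noticeably.

```bash
python3 -c "
from workcell import ctrl
print(ctrl.close_job())"
```

```text
the job is handed in; nothing more can be done
None
```

I exchanged the three loose jars and handed the job in at about 43 s: each stands upright in front of its own kind's pair, measured within 5 mm of its front place, and the trays have not moved measurably (no verdict was returned).

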